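# Run in the tissue grinder's pestle and hold it half drawn

### The arm

A 6-joint arm with a two-finger parallel gripper is mounted at the origin on the work surface. World frame = base frame: x ahead of the robot, y to its left, z up, the work surface at z = 0. Lengths are in m, angles in rad, forces in N, time in s.
With the tool pointing down it reaches from about 0.4 to 0.825 m from the base axis. Payload 7 kg.
Tool frame: the origin (TCP) lies on the centre line of the jaws, within the pads' length; the fingertips stand 22 mm ahead of it and the grasp point (between the pads) lies 3 mm ahead of it; z points along the fingers, y is the line along which they close (so a half turn about z gives the same grasp; the last joint's range is limited). The gripper opens to 88 mm and grips with 3 to 60 N. Pads are 19 mm wide; open, the fingers measure 130 mm over their backs; the gripper's body (78 mm by 193 mm) begins 47 mm behind the grasp point.
Start: joints at [-0.946, 0.359, 0.012, 0, -1.224, -0.288], TCP at [0.223, -0.637, 0.212] pointing down, gripper open.
Joint ranges: [-3.07, 3.07], [-1.43, 2.12], [-1.02, 1.25], [-3.03, 1.67], [-3.05, -0], [-3.03, 3.03]. Speed limits (rad/s): [2.39, 2.39, 3.01, 3.14, 3.14, 3.14].

### API

Orientations are given as [roll, pitch, yaw] about the fixed x, y, z axes, in that order (R = Rz(yaw) Ry(pitch) Rx(roll)).
In Python, from station import monitor, viewer, order gives the robot as it stands. The module is installed in compiled form; this text tells all that it offers.
- The arm moves only by the tool servo_tool, never from a script. Its argument "targets" is a list of rows, each an object with "angular": the turn, a rotation vector about the tool's x, y, z in degrees, a list of three; "xyz": the shift along the tool's x, y, z in cm, a list of three; "claw": the finger opening in cm, from 0 to 8.76. A call has 1 to 20 rows; each row shifts and turns the commanded pose from where the row before left it, along the tool's axes as they then stand; what a row does not reach is not made up. A row lasts 1/10 s, in which the tool goes at most 50 mm and 8.59 degrees, less where a joint would pass 70% of its speed; a pose out of reach is approached as far as the arm can. A call is refused whole if a number of a shift passes 5 or a number of a turn 8.59, either way. A call with a gripper value outside its range is refused whole. The fingers move at their own pace and stop on an object; "force" is the grip in N (left out, the last holds). Time passes only in rows, so rows that do not move let the fingers close. It gives the time, the measured TCP pose, the force, the opening and the grip force at its end, in the units of the state.
- monitor.get_state(): the state, without advancing time (a new reading comes with each control period).
- viewer.grab_frame(name): name is "side" or "top"; returns a dict with "color" (480x640x3 uint8, blue, green, red), "fovy" (degrees; the focal length in pixels is half the picture's height over the tangent of half this angle, whatever the lens; pixels are square), "cx", "cy" (the principal point, pixels), "R" (3x3) and "t" (3): a world point X has camera coordinates R X + t. Camera axes: x right, y down, z forward; pixel columns grow to the right and rows downward; lengths in m; the calibration is good to about 2 mm. A picture is of the moment at which its call begins. There is no depth.
- order.job_done(): hands the job in; it is judged then, once.
The state is a dict: "t": time; "q": joint angles; "qd": joint speeds; "joint_efforts": joint torques, N m; "eef_pos": TCP position; "ee_rot": TCP orientation; "force": force on the tool from outside, world axes, zero at the start; "moment": the same for the moment, N m; "width": finger opening in m; "gripper_force": force on a finger pad.
Only numpy, scipy, OpenCV 4.12 (cv2) and the standard library are available. Lean on these libraries where they do the work, as an engineer would, in place of code of your own. Each camera call takes 0.05 s, during which the arm holds its last target. There are 200 camera calls.

### The job

Before a sample goes in, check that the pestle of the larger tissue grinder runs freely: draw it straight and slowly up its clamped glass tube until its white head is near the rim, then lower it gently back to the bottom. Then draw it up again until half of the white head stands above the rim, and keep holding it there, straight and still, so that the head can be wetted with buffer; finish while holding it. Do not pull the head out of the tube, do not strain the glass or let the pestle drop, and leave the smaller grinder's pestle, the wash bottle and the loose blue cap where they are.

Things in the scene. Friction and masses are not known exactly. Their poses are not given: they have to be found in the camera images.
- grinder: Larger tissue grinder, fixed: upright glass tube, 30 mm outside, bore 24 mm. Origin: on the bench (z 0) under the tube's axis; z up. Inner floor at 27 mm, rim at 147 mm. Retort stand: grey base plate 210 x 130 x 12 mm, body x -60 to 150 mm; steel upright 12 mm thick, 300 mm high, at body x = +110 mm (yaw within 0.45 rad: away from the robot); boss and clamp below 120 mm. May be left or right.
- grinder_rim (a point): centre of the mouth of the larger grinder's glass tube, 147 mm above the bench; z up along the bore
- grinder_floor (a point): centre of the inner floor of the larger grinder's bore, 27 mm above the bench, 120 mm below the rim
- pestle: Pestle standing loose in the larger tube, 0.14 to 0.26 kg, 218 mm long: white head 22.5 mm across, 40 mm long, at the foot (1.5 mm play in the bore); steel rod 10 mm; black cylindrical handle 22 mm across, 60 mm long on top. Origin: centre of the head's foot; z up along the rod. Starts with its foot on the tube's floor; sinks back by its weight if let go; nothing else resists but rubbing.
- pestle_grip (a point): Middle of that pestle's black handle, 188 mm above its foot, 215 mm above the bench at the start (handle 185 to 245 mm); axes as the pestle's. Raised 100 mm from the start, half of the head is above the rim.
- small_grinder: The smaller tissue grinder, on the same kind of stand (same plate, upright 110 mm behind the tube), fixed: tube 22 mm outside, rim 117 mm above the bench. Origin: on the bench under its tube's axis. Leave it alone.
- small_pestle: The smaller grinder's pestle, loose in its tube: head 15.5 mm, black handle 17 mm in diameter, 45 mm long, its top 187 mm above the bench. Origin: centre of its head's foot. Leave it alone.
- wash_bottle: Translucent wash bottle with grey cap and bent spout, loose, 66 mm in diameter, 205 mm high, off to the right. Origin: centre of its underside. Leave it alone.
- screw_cap: Loose blue bottle cap, 45 mm in diameter, 24 mm high, on the bench between the two stands. Origin: centre of its underside. Leave it alone.
- tube_rack: Blue test tube rack with metal-capped glass tubes, fixed, 110 x 210 mm, 165 mm high, off to the left. Origin: centre of its underside.

How it is judged:
On the way, in this order (a step that is already met when the one before it is completed fails the run):
1. the pestle is drawn up its tube, held in the fingers, at least 50 mm (z of pestle in the frame of grinder_floor above 0.05 m and contact force between the fingers and pestle above 1 N), for 0.1 s.
2. it is lowered back to within 5 mm of the tube's floor (z of pestle in the frame of grinder_floor below 0.005 m), for 0.1 s.
3. it is drawn up again until half of its head (10 to 30 mm of 40) stands above the rim, held in the fingers (z of pestle in the frame of grinder_rim between -0.03 and -0.01 m and contact force between the fingers and pestle above 1 N), for 0.2 s.
At the end, for the whole second after the job is handed in: The pestle is held in the fingers, still, its foot 10 to 30 mm below the rim of the larger tube (so 10 to 30 mm of the 40 mm head show above it), in the bore and within 0.06 rad of its axis, after one stroke up and back down to the floor (all of step 3 and horizontal distance between pestle and grinder_rim below 0.006 m and angle between the z axis of pestle and the z axis of grinder_rim, either way round below 0.06 rad and linear speed of pestle below 0.02 m/s and angular speed of pestle below 0.2 rad/s); the arm keeps its last pose, push and grip.
It fails at once if the pestle's head is pulled out of the tube (less than 3 mm of it left below the rim) (z of pestle in the frame of grinder_rim above -0.003 m).
It fails at once if the glass is strained: the pestle is forced against tube or floor with more than 40 N (contact force between pestle and grinder above 40 N).
It fails at once if the pestle is yanked or dropped (faster than 0.3 m/s) (linear speed of pestle above 0.3 m/s).
It fails at once if the smaller grinder's pestle is moved more than 10 mm (distance of small_pestle from where it was at the start of the episode above 0.01 m).
It fails at once if the wash bottle or the blue cap is moved more than 20 mm (distance of any of wash_bottle, screw_cap from where it was at the start of the episode above 0.02 m).
It also fails if it takes over 59 s, if anything falls off the work surface, if the arm or the gripper's body presses on something with over 40 N, if the wrist force passes 120 N, or if a joint passes its speed limit or range.

## Working session

There is one attempt and no reset: what is moved stays moved. The work goes in short steps, Python scripts to look and compute and a tool call to move; the robot and the scene stay as the last step left them, time stands still between calls to the robot, and variables do not carry over. Pictures are saved under pics/ and viewed, at most 10 in all, crops included, and the job is handed in when it is done.

Besides the shell and the picture viewer there is one more tool, called after "Request:" as name(argument=value, ...) on one line, values as JSON. servo_tool: Moves the arm, as the interface text tells. Its arguments: {"type":"object","properties":{"targets":{"type":"array"},"force":{"type":"number"}},"required":["targets"]}

```bash
mkdir -p pics
python3 - <<'E'
from station import monitor, viewer
import cv2,pickle
s=monitor.get_state();print({k:s[k] for k in('t','q','eef_pos','ee_rot','width','force')})
for n in('side','top'):
    f=viewer.grab_frame(n);pickle.dump(f,open(n+'.pkl','wb'));cv2.imwrite(f'pics/{n}0.png',f['color']);print(n,f['fovy'],f['cx'],f['cy'],f['R'],f['t'])
E
```

```text
{'t': 0.0, 'q': array([-9.45933977e-01,  3.59371575e-01,  1.10898304e-02, -3.74539229e-04,
       -1.22409138e+00, -2.88119587e-01]), 'eef_pos': array([ 0.22286198, -0.63661803,  0.21084169]), 'ee_rot': array([ 3.13998080e+00, -1.10511432e-04, -2.80497735e+00]), 'width': 0.08743052548532229, 'force': array([ 0.82246937,  0.33751145, -0.59303556])}
side 51.40286001116171 315.19778245857464 247.79344838023815 [[ 9.99566127e-01 -2.94447635e-02 -7.51378589e-04]
 [-2.08229564e-02 -6.88378172e-01 -7.25053030e-01]
 [ 2.08317824e-02  7.24754095e-01 -6.88692630e-01]] [-0.5252625   0.13403683  1.20771902]
top 52.114762373947386 320.0673796740491 241.17832403103696 [[-0.01041184 -0.99992926  0.00575054]
 [-0.99361922  0.00969991 -0.11236884]
 [ 0.11230511 -0.00688381 -0.99364993]] [0.01943843 0.54684442 1.35259431]
```

View pics/side0.png

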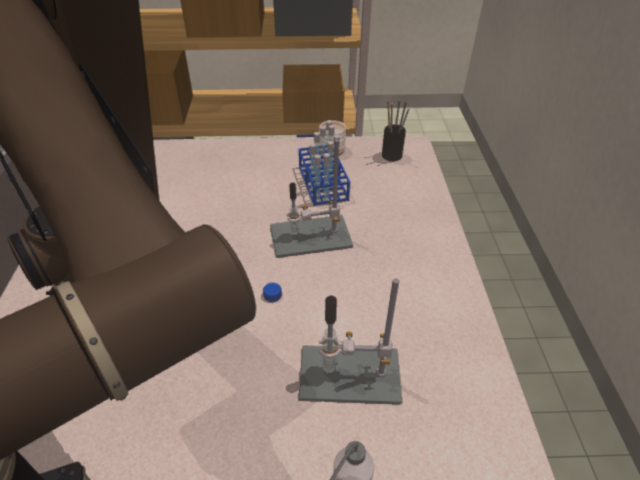

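View pics/top0.png

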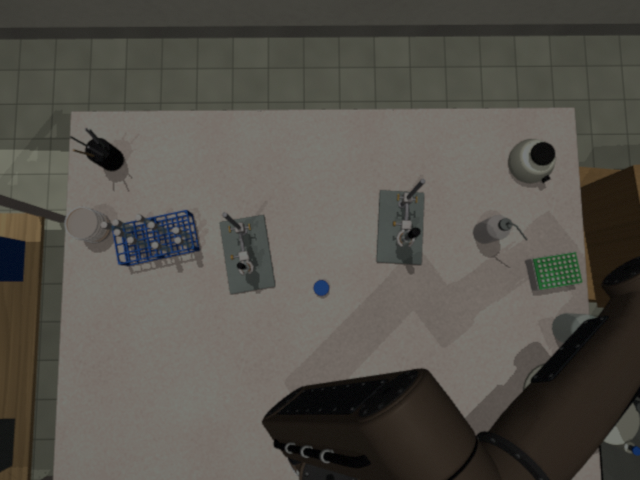

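The side view shows stands at about (345,372) (handle 330,310) and (310,235) (handle 293,191). The top view shows the same handles at about (411,234) and (245,267), with the cap at (321,288) and the wash bottle at (500,228). Next I triangulate the handles to tell which grinder is larger.

```bash
cat > h.py <<'E'
import numpy as np,cv2
def K(f):
    a=240/np.tan(np.radians(f['fovy']/2));return np.array([[a,0,f['cx']],[0,a,f['cy']],[0,0,1]])
def P(f):return K(f)@np.c_[f['R'],f['t']]
def tri(fs,ft,a,b):
    X=cv2.triangulatePoints(P(fs),P(ft),np.float64(a),np.float64(b)).ravel();return X[:3]/X[3]
def plane(f,p,z):
    d=f['R'].T@np.linalg.inv(K(f))@[*p,1];c=-f['R'].T@f['t'];return c+d*(z-c[2])/d[2]
def proj(f,X):
    p=P(f)@np.r_[X,1];return p[:2]/p[2]
def blob(f,roi,th=60):
    x0,y0,x1,y1=roi;m=(f['color'][y0:y1,x0:x1].max(2)<th).astype(np.uint8)
    n,l,s,c=cv2.connectedComponentsWithStats(m);i=1+np.argmax(s[1:,4])
    ys,xs=np.where(l==i);r=cv2.minAreaRect(np.c_[xs+x0,ys+y0].astype(np.float32))
    return c[i]+[x0,y0],s[i,4],r
E
python3 - <<'E'
from h import *;import pickle
s=pickle.load(open('side.pkl','rb'));t=pickle.load(open('top.pkl','rb'))
for rs,rt in(((318,285,345,335),(395,222,425,248)),((285,175,303,207),(232,255,258,278))):
    a=blob(s,rs);b=blob(t,rt);print(a,b)
    X=tri(s,t,a[0],b[0]);print(X,proj(s,X),proj(t,X))
    for z in(.215,.1645):print(plane(s,a[0],z),plane(t,b[0],z))
cv2.imwrite('pics/c.png',np.hstack([cv2.resize(t['color'][170:290,370:450],None,fx=5,fy=5),cv2.resize(s['color'][280:400,300:380],None,fx=5,fy=5)]))
E
```

```text
(array([330.16517857, 309.78571429]), np.int32(224), ((330.5, 310.0), (26.0, 9.0), 90.0)) (array([412.49006623, 233.04635762]), np.int32(151), ((412.31158447265625, 233.7423095703125), (11.22634220123291, 17.27804183959961), 37.87498474121094))
[ 0.54572424 -0.21172662  0.21229322] [329.46133    309.89071275] [412.44950734 232.49530333]
[ 0.54686646 -0.21373561  0.215     ] [ 0.54401381 -0.2112495   0.215     ]
[ 0.54999466 -0.17234952  0.1645    ] [ 0.55047764 -0.22120631  0.1645    ]
(array([292.44444444, 191.12698413]), np.int32(63), ((292.579345703125, 191.45172119140625), (15.114277839660645, 4.2353196144104), 85.2363510131836)) (array([252.73469388, 266.8707483 ]), np.int32(147), ((251.5, 266.0), (22.0, 11.0), 90.0))
[0.4711156  0.18302428 0.18813218] [290.73461283 191.34806685] [252.57224548 265.11666602]
[0.47628928 0.14814467 0.215     ] [0.465101   0.17908689 0.215     ]
[0.47442243 0.21514256 0.1645    ] [0.46821696 0.18569002 0.1645    ]
```

View pics/c.png

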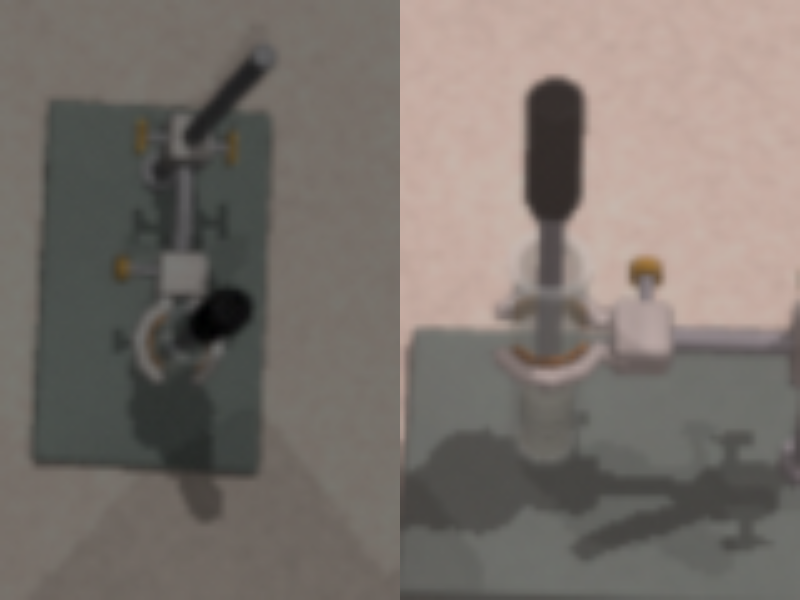

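Larger grinder is the right-hand one: handle at (0.545, -0.212), triangulated z 0.212, close to the 0.215 expected. I raise the tool, turn it so the jaws close along world y, and go above the handle.

Request:
servo_tool(targets=[{"xyz":[0,0,-4],"angular":[0,0,4.8],"claw":8.7},{"xyz":[0,0,-4],"angular":[0,0,4.8],"claw":8.7},{"xyz":[0,0,-4],"angular":[0,0,4.8],"claw":8.7},{"xyz":[0,0,-4],"angular":[0,0,4.9],"claw":8.7},{"xyz":[-2.7,3.5,0],"angular":[0,0,0],"claw":8.7},{"xyz":[-2.7,3.5,0],"angular":[0,0,0],"claw":8.7},{"xyz":[-2.7,3.5,0],"angular":[0,0,0],"claw":8.7},{"xyz":[-2.7,3.5,0],"angular":[0,0,0],"claw":8.7},{"xyz":[-2.7,3.5,0],"angular":[0,0,0],"claw":8.7},{"xyz":[-2.7,3.5,0],"angular":[0,0,0],"claw":8.7},{"xyz":[-2.7,3.5,0],"angular":[0,0,0],"claw":8.7},{"xyz":[-2.7,3.5,0],"angular":[0,0,0],"claw":8.7},{"xyz":[-2.7,3.5,0],"angular":[0,0,0],"claw":8.7},{"xyz":[-2.7,3.5,0],"angular":[0,0,0],"claw":8.7},{"xyz":[-2.7,3.5,0],"angular":[0,0,0],"claw":8.7},{"xyz":[-2.6,4.0,0],"angular":[0,0,0],"claw":8.7},{"xyz":[0,0,0],"angular":[0,0,0],"claw":8.7},{"xyz":[0,0,0],"angular":[0,0,0],"claw":8.7},{"xyz":[0,0,0],"angular":[0,0,0],"claw":8.7}], force=15)

```text
t: 2.0
eef_pos: [0.5457, -0.2125, 0.3716]
ee_rot: [-3.142, -0.001, 3.141]
force: [0.2, 0.4, -1.0]
width: 0.087
gripper_force: 0.0
```

Request:
servo_tool(targets=[{"xyz":[0,0,2.5],"angular":[0,0,0],"claw":8.7},{"xyz":[0,0,2.5],"angular":[0,0,0],"claw":8.7},{"xyz":[0,0,2.5],"angular":[0,0,0],"claw":8.7},{"xyz":[0,0,2],"angular":[0,0,0],"claw":8.7},{"xyz":[0,0,2],"angular":[0,0,0],"claw":8.7},{"xyz":[0,0,2],"angular":[0,0,0],"claw":8.7},{"xyz":[0,0,1.8],"angular":[0,0,0],"claw":8.7},{"xyz":[0,0,0],"angular":[0,0,0],"claw":8.7},{"xyz":[0,0,0],"angular":[0,0,0],"claw":8.7},{"xyz":[0,0,0],"angular":[0,0,0],"claw":8.7}])

```text
t: 3.0
eef_pos: [0.5465, -0.2128, 0.2202]
ee_rot: [-3.141, 0.002, 3.141]
force: [0.2, 0.7, -0.2]
width: 0.087
gripper_force: 0.0
```

Run:
```python
from h import *
from station import monitor, viewer
f=viewer.grab_frame('side');g=viewer.grab_frame('top')
c=lambda f,r:cv2.resize(f['color'][r[1]:r[3],r[0]:r[2]],None,fx=4,fy=4,interpolation=cv2.INTER_CUBIC)
cv2.imwrite('pics/d.png',np.hstack([c(f,(280,260,380,390)),c(g,(360,170,460,300))]))
s=monitor.get_state();print(s['eef_pos'],s['force'],s['moment'],proj(f,[.5457,-.2125,.215]),proj(f,[.5457,-.2125,.147]),proj(f,[.5457,-.2125,.245]))
```

```text
[ 0.54649928 -0.21247103  0.21999884] [-0.45160499  0.17541154 -0.73966477] [ 0.01790395 -0.0594607   0.08333923] [329.4971519  309.27750535] [328.82880655 331.79780713] [329.81421197 298.59397423]
```

View pics/d.png

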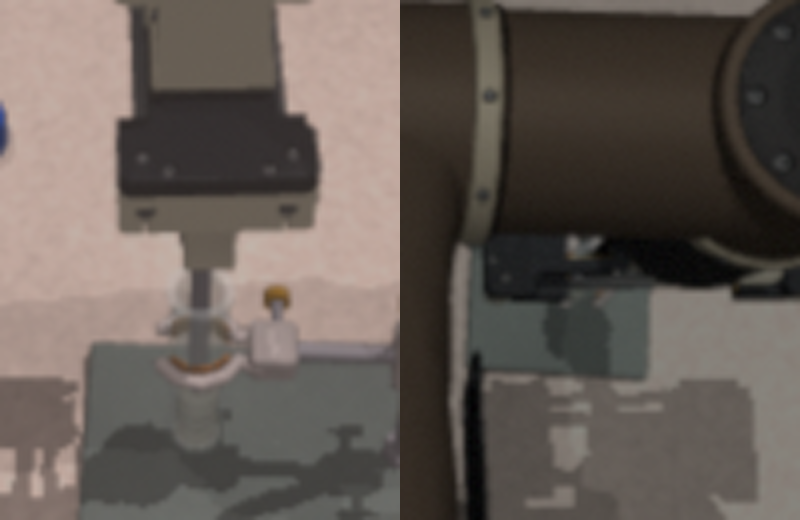

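Side crop: the jaw is centred at column ≈332 and the rod at ≈330 (rows 330–350), so x is within about 1 mm. Closing on the handle.

Request:
servo_tool(targets=[{"xyz":[0,0,0.2],"angular":[0,0,0],"claw":5},{"xyz":[0,0,0],"angular":[0,0,0],"claw":4},{"xyz":[0,0,0],"angular":[0,0,0],"claw":3.4},{"xyz":[0,0,0],"angular":[0,0,0],"claw":3},{"xyz":[0,0,0],"angular":[0,0,0],"claw":2.6},{"xyz":[0,0,0],"angular":[0,0,0],"claw":2.2},{"xyz":[0,0,0],"angular":[0,0,0],"claw":1.8},{"xyz":[0,0,0],"angular":[0,0,0],"claw":1.5},{"xyz":[0,0,0],"angular":[0,0,0],"claw":1.5},{"xyz":[0,0,0],"angular":[0,0,0],"claw":1.5}], force=15)

```text
t: 4.1
eef_pos: [0.5461, -0.2121, 0.2168]
ee_rot: [-3.142, -0.0, 3.142]
force: [0.6, 0.3, -0.0]
width: 0.0212
gripper_force: 15.0
```

```bash
python3 -c "
from station import monitor
s=monitor.get_state();print(s['eef_pos'],s['ee_rot'],s['force'],s['moment'],s['width'],s['gripper_force'])"
```

```text
[ 0.54605828 -0.21212441  0.21676856] [-3.14151567e+00 -2.16481020e-05  3.14158338e+00] [ 0.56762559  0.28313627 -0.01124283] [-0.05879576  0.01745297  0.00104744] 0.02119112144969559 14.999965131282806
```

Request:
servo_tool(targets=[{"xyz":[0,0,-0.3],"angular":[0,0,0],"claw":1.5},{"xyz":[0,0,-0.4],"angular":[0,0,0],"claw":1.5},{"xyz":[0,0,-0.5],"angular":[0,0,0],"claw":1.5},{"xyz":[0,0,-0.5],"angular":[0,0,0],"claw":1.5},{"xyz":[0,0,-0.5],"angular":[0,0,0],"claw":1.5},{"xyz":[0,0,-0.5],"angular":[0,0,0],"claw":1.5},{"xyz":[0,0,-0.3],"angular":[0,0,0],"claw":1.5},{"xyz":[0,0,0],"angular":[0,0,0],"claw":1.5},{"xyz":[0,0,0],"angular":[0,0,0],"claw":1.5}], force=20)

```text
t: 5.0
eef_pos: [0.546, -0.212, 0.2467]
ee_rot: [3.141, -0.0, 3.141]
force: [0.3, 0.1, -2.6]
width: 0.021
gripper_force: 20.0
```

Run:
```python
from h import *
from station import monitor, viewer
s=monitor.get_state();print(s['eef_pos'],s['ee_rot'],s['force'],s['moment'],s['width'],s['gripper_force'])
f=viewer.grab_frame('side')
cv2.imwrite('pics/e.png',cv2.resize(f['color'][240:390,270:390],None,fx=4,fy=4,interpolation=cv2.INTER_CUBIC))
```

```text
[ 0.54600324 -0.21204489  0.24669176] [ 3.14146428e+00 -1.35199379e-05  3.14145824e+00] [ 0.282432    0.13203778 -2.56502698] [-0.05909157 -0.01448166 -0.03697532] 0.02100836113026854 19.992871284484863
```

View pics/e.png

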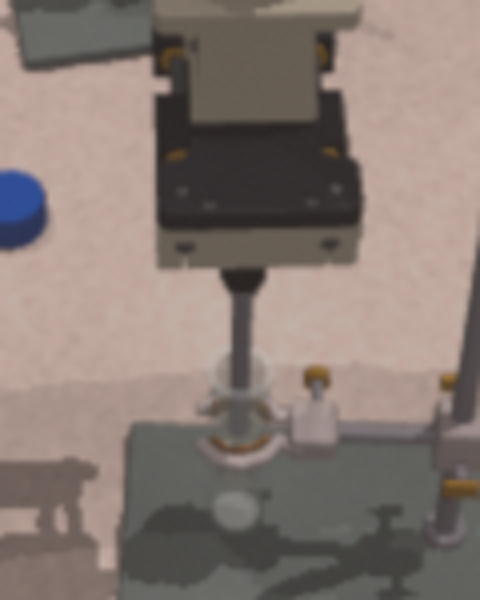

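The picture shows the handle in the jaws and the rod upright at column ≈330. The load is 2.6 N, which is the pestle's weight, with almost no side force. I continue to 75 mm, then lower.

Request:
servo_tool(targets=[{"xyz":[0,0,-0.4],"angular":[0,0,0],"claw":1.5},{"xyz":[0,0,-0.5],"angular":[0,0,0],"claw":1.5},{"xyz":[0,0,-0.5],"angular":[0,0,0],"claw":1.5},{"xyz":[0,0,-0.5],"angular":[0,0,0],"claw":1.5},{"xyz":[0,0,-0.5],"angular":[0,0,0],"claw":1.5},{"xyz":[0,0,-0.5],"angular":[0,0,0],"claw":1.5},{"xyz":[0,0,-0.5],"angular":[0,0,0],"claw":1.5},{"xyz":[0,0,-0.5],"angular":[0,0,0],"claw":1.5},{"xyz":[0,0,-0.4],"angular":[0,0,0],"claw":1.5},{"xyz":[0,0,-0.2],"angular":[0,0,0],"claw":1.5},{"xyz":[0,0,0],"angular":[0,0,0],"claw":1.5},{"xyz":[0,0,0],"angular":[0,0,0],"claw":1.5},{"xyz":[0,0,0],"angular":[0,0,0],"claw":1.5}])

```text
t: 6.35
eef_pos: [0.5459, -0.212, 0.2915]
ee_rot: [3.141, -0.001, 3.141]
force: [-0.5, 1.1, -2.7]
width: 0.0212
gripper_force: 20.0
```

Request:
servo_tool(targets=[{"xyz":[0,0,0.3],"angular":[0,0,0],"claw":1.5},{"xyz":[0,0,0.5],"angular":[0,0,0],"claw":1.5},{"xyz":[0,0,0.5],"angular":[0,0,0],"claw":1.5},{"xyz":[0,0,0.5],"angular":[0,0,0],"claw":1.5},{"xyz":[0,0,0.5],"angular":[0,0,0],"claw":1.5},{"xyz":[0,0,0.5],"angular":[0,0,0],"claw":1.5},{"xyz":[0,0,0.5],"angular":[0,0,0],"claw":1.5},{"xyz":[0,0,0.5],"angular":[0,0,0],"claw":1.5},{"xyz":[0,0,0.5],"angular":[0,0,0],"claw":1.5},{"xyz":[0,0,0.5],"angular":[0,0,0],"claw":1.5},{"xyz":[0,0,0.5],"angular":[0,0,0],"claw":1.5},{"xyz":[0,0,0.5],"angular":[0,0,0],"claw":1.5},{"xyz":[0,0,0.5],"angular":[0,0,0],"claw":1.5},{"xyz":[0,0,0.4],"angular":[0,0,0],"claw":1.5},{"xyz":[0,0,0.3],"angular":[0,0,0],"claw":1.5},{"xyz":[0,0,0.2],"angular":[0,0,0],"claw":1.5},{"xyz":[0,0,0.1],"angular":[0,0,0],"claw":1.5},{"xyz":[0,0,0],"angular":[0,0,0],"claw":1.5},{"xyz":[0,0,0],"angular":[0,0,0],"claw":1.5},{"xyz":[0,0,0],"angular":[0,0,0],"claw":1.5}])

```text
t: 8.35
eef_pos: [0.5462, -0.2121, 0.219]
ee_rot: [-3.142, 0.0, 3.142]
force: [0.2, -0.7, -1.9]
width: 0.0216
gripper_force: 20.0
```

Request:
servo_tool(targets=[{"xyz":[0,0,0.1],"angular":[0,0,0],"claw":1.5},{"xyz":[0,0,0.05],"angular":[0,0,0],"claw":1.5},{"xyz":[0,0,0],"angular":[0,0,0],"claw":1.5},{"xyz":[0,0,0],"angular":[0,0,0],"claw":1.5},{"xyz":[0,0,0],"angular":[0,0,0],"claw":1.5}])

```text
t: 8.85
eef_pos: [0.5461, -0.2121, 0.2173]
ee_rot: [-3.142, -0.0, 3.142]
force: [0.0, 0.0, -2.0]
width: 0.021
gripper_force: 20.0
```

Request:
servo_tool(targets=[{"xyz":[0,0,0.03],"angular":[0,0,0],"claw":1.5},{"xyz":[0,0,0.03],"angular":[0,0,0],"claw":1.5},{"xyz":[0,0,0],"angular":[0,0,0],"claw":1.5},{"xyz":[0,0,0],"angular":[0,0,0],"claw":1.5}])

```text
t: 9.25
eef_pos: [0.5462, -0.2121, 0.2168]
ee_rot: [-3.141, 0.0, 3.142]
force: [0.4, -0.5, -1.5]
width: 0.0212
gripper_force: 20.0
```

Request:
servo_tool(targets=[{"xyz":[0,0,-0.3],"angular":[0,0,0],"claw":1.5},{"xyz":[0,0,-0.5],"angular":[0,0,0],"claw":1.5},{"xyz":[0,0,-0.6],"angular":[0,0,0],"claw":1.5},{"xyz":[0,0,-0.6],"angular":[0,0,0],"claw":1.5},{"xyz":[0,0,-0.6],"angular":[0,0,0],"claw":1.5},{"xyz":[0,0,-0.6],"angular":[0,0,0],"claw":1.5},{"xyz":[0,0,-0.6],"angular":[0,0,0],"claw":1.5},{"xyz":[0,0,-0.6],"angular":[0,0,0],"claw":1.5},{"xyz":[0,0,-0.6],"angular":[0,0,0],"claw":1.5},{"xyz":[0,0,-0.6],"angular":[0,0,0],"claw":1.5},{"xyz":[0,0,-0.6],"angular":[0,0,0],"claw":1.5},{"xyz":[0,0,-0.6],"angular":[0,0,0],"claw":1.5},{"xyz":[0,0,-0.6],"angular":[0,0,0],"claw":1.5},{"xyz":[0,0,-0.6],"angular":[0,0,0],"claw":1.5},{"xyz":[0,0,-0.6],"angular":[0,0,0],"claw":1.5},{"xyz":[0,0,-0.6],"angular":[0,0,0],"claw":1.5},{"xyz":[0,0,-0.5],"angular":[0,0,0],"claw":1.5},{"xyz":[0,0,-0.3],"angular":[0,0,0],"claw":1.5},{"xyz":[0,0,0],"angular":[0,0,0],"claw":1.5},{"xyz":[0,0,0],"angular":[0,0,0],"claw":1.5}])

```text
t: 11.25
eef_pos: [0.546, -0.212, 0.3165]
ee_rot: [3.141, -0.0, 3.142]
force: [-0.4, 0.1, -2.3]
width: 0.0213
gripper_force: 20.0
```

Request:
servo_tool(targets=[{"xyz":[0,0,0],"angular":[0,0,0],"claw":1.5},{"xyz":[0,0,0],"angular":[0,0,0],"claw":1.5},{"xyz":[0,0,0],"angular":[0,0,0],"claw":1.5},{"xyz":[0,0,0],"angular":[0,0,0],"claw":1.5}])

```text
t: 11.65
eef_pos: [0.546, -0.2121, 0.3166]
ee_rot: [3.142, -0.0, 3.142]
force: [0.1, 0.6, -1.7]
width: 0.0215
gripper_force: 20.0
```

Run:
```python
from h import *
from station import monitor, viewer
s=monitor.get_state();print(s['eef_pos'],s['force'],s['moment'],s['width'],s['gripper_force'])
f=viewer.grab_frame('side');x,y=.546,-.212
for z in(.147,.167):print(proj(f,[x,y,z])-[280,250])
cv2.imwrite('pics/f.png',cv2.resize(f['color'][250:370,280:380],None,fx=5,fy=5,interpolation=cv2.INTER_CUBIC))
```

```text
[ 0.54604571 -0.212068    0.31657452] [ 0.06549982  0.55770367 -1.74355831] [-0.00762115 -0.03413006 -0.00215408] 0.021535806540329838 19.992637932300568
[48.97106265 81.58445928]
[49.16278315 75.19069576]
```

View pics/f.png

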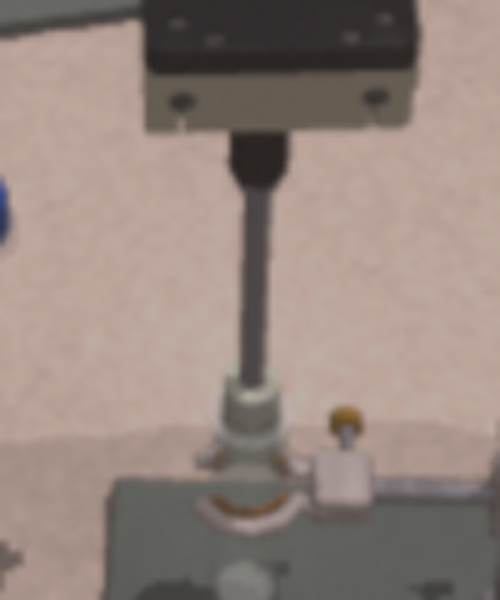

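Side crop: the head's top is at about row 78 and the rim at about row 85, so about 20 mm of head shows. The rod runs from (258,190) to (252,385), which matches a vertical rod in this perspective. Handing in.

```bash
python3 -c "
from station import order
print(order.job_done())"
```

```text
the job is handed in; nothing more can be done
None
```

I drew the larger grinder's pestle up about 75 mm, lowered it to the floor, drew it up again about 100 mm and handed in while holding it upright and still, with about 20 mm of the head above the rim; the hand-in gave no verdict.

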